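Square a reagent cassette into the code reader's corner

ROBOT

A 7-joint arm with a two-finger parallel gripper is mounted at the origin on the work surface. World frame = base frame: x ahead of the robot, y to its left, z up, the work surface at z = 0. Lengths are in m, angles in rad, forces in N, time in s.
With the tool pointing down it reaches from about 0.4 to 0.9 m from the base axis. Payload 5.5 kg.
Tool frame: the origin (TCP) lies at the very end of the fingers, on their centre line; the grasp point (between the pads) lies 19 mm behind it; z points along the fingers, y is the line along which they close (so a half turn about z gives the same grasp; the last joint's range is limited). The gripper opens to 85 mm and grips with 20 to 120 N. Pads are 22 mm wide; open, the fingers measure 114 mm over their backs; the gripper's body (76 mm by 85 mm) begins 54 mm behind the grasp point. The pads swing forward as they close: fully open they stand 13 mm farther back than shut.
Start: joints at [1.5, 0.501, -0.427, 1.55, 0.221, 1.138, -0.21], TCP at [0.213, -0.614, 0.231] pointing down, gripper open.
Joint ranges: [-2.88, 2.88], [-0.31, 2.03], [-1.54, 1.56], [0.2, 2.42], [-1.41, 4.55], [0.19, 2.02], [-2.57, 2.57]. Speed limits (rad/s): [2.57, 2.57, 3.14, 3.14, 3.14, 3.14, 3.14].

INTERFACE

Orientations are given as a 3x3 rotation matrix whose columns are the frame's x, y, z axes.
In Python, from station import arm gives the robot as it stands.
- The arm moves only by the tool apply_moves, never from a script. Its argument "plan" is text: rows parted by semicolons, each of 5 numbers parted by spaces: the shift along the tool's x, y, z in m, then the turn about the tool's z in rad, then the closure, from 0 (fully open) to 1 (shut). A call has 1 to 5 rows; each row shifts and turns the commanded pose from where the row before left it, along the tool's axes as they then stand; what a row does not reach is not made up. A row lasts 1/8 s, in which the tool goes at most 62.5 mm and 10.7 degrees, less where a joint would pass 70% of its speed; a pose out of reach is approached as far as the arm can. A call is refused whole if a number of a shift passes 0.0625 or a number of a turn 0.188, either way. A call with a gripper value outside its range is refused whole. The fingers move at their own pace and stop on an object; the grip force is fixed at half the most. Time passes only in rows, so rows that do not move let the fingers close. It gives the time, the measured TCP pose, the force and the opening at its end, in the units of the state.
- arm.read_state(): the state, without advancing time (a new reading comes with each control period).
- arm.camera(name): name is "scene" or "top"; returns a dict with "frame" (420x560x3 uint8, red, green, blue), "vfov" (degrees; the focal length in pixels is half the picture's height over the tangent of half this angle, whatever the lens; pixels are square), "cx", "cy" (the principal point, pixels), "xyz" and "rotation" of the camera in the world. Camera axes: x right, y down, z forward; pixel columns grow to the right and rows downward; lengths in m; the calibration is good to about 2 mm. A picture is of the moment at which its call begins. There is no depth.
- arm.sign_off(): hands the job in, once; it reports no verdict.
The state is a dict: "time_s": time; "q": joint angles; "joint_velocities": joint speeds; "joint_torque": joint torques, N m; "tool_pos": TCP position; "eef_rot": TCP orientation; "contact_force": force on the tool from outside, world axes, zero at the start; "torque": the same for the moment, N m; "finger_gap": opening from 0.0 (shut) to 1.0 (fully open).
Only numpy, scipy, OpenCV 4.12 (cv2) and the standard library are available. Lean on these libraries where they do the work, as an engineer would, in place of code of your own. Each camera call takes 0.05 s, during which the arm holds its last target. There are 200 camera calls.

TASK

Put the long two-capped reagent cassette upright on the code reader's plate, big-cap end foremost, and push it under the clear canopy until it sits square and flush against both the far and the left fence; let go of it and then press the reader's scan key fully down. Keep the cassette upright throughout, don't bump the canopy, and leave the short cassette, the bottle and the blue glove carton where they are.

Things in the scene. Friction and masses are not known exactly. Their poses are not given: they have to be found in the camera images.
- cassette: Long grey plastic reagent cassette, closed block 110 (x) x 42 (y) x 65 mm tall, about 0.3 kg, loose, upright on the bench. Origin: centre of its underside, z up. White caps stand 12 mm above its top: a big one (32 mm across) at x=+28, a small one (18 mm) at x=-34 mm. At the start its +x points away from the robot, within about 30 degrees.
- nose (a point): Point on the cassette: bottom corner of the big-cap end, on its left side (+x, +y); 55 mm in x and 21 mm in y from the cassette's origin.
- reader: Code-reading station fixed to the bench: white plate 12 mm thick, x=-130 to +110, y=-140 to +90 mm in its frame, carrying two fences, a post, a canopy and a key. Origin on the bench under the plate, z up, x away from the robot (turned up to 13 degrees). Post 175 mm high at x=90 to 120, y=64 to 90. Seated, the cassette's origin is at x=+15, y=+29, z=12, its axes parallel to the reader's.
- corner (a point): Inner corner of the two aluminium fences, on the plate's top (reader frame x=+70, y=+50, z=12 mm); the cassette's nose point must come here. Fences are 25 mm high above the plate, 12 mm thick: the far one's face is at x=+70 (y=-38 to +62), the left one's at y=+50 (x=-30 to +70). The near and right sides are open.
- canopy: Clear canopy with a white rim, fixed on the post over the fence corner, same frame as the reader. Covers x=-20 to +120, y=+18 to +90 mm; underside at z=117 (105 above the plate, 28 above a seated cassette's caps), rim top at 131; a grey box on it (x=75 to 115) reaches 161. The seated cassette's near 20 mm and right 10 mm stick out from under it.
- canopy_edge (a point): The near right lower corner of the canopy's rim (reader frame x=-20, y=+18, z=117 mm).
- scan_key (a joint): Travel of the scan key, m: 0 up, 0.006 fully down. Moves straight down on a spring (about 5 N when fully down), springs back when let go.
- scan_key_top (a point): Centre of the top of the white round scan key (24 mm across) in a grey housing at the near right of the reader's plate (reader frame x=-90, y=-110 mm).
- short_cassette: Short one-capped cassette of the same grey plastic, 55 x 42 x 65 mm, cap 12 mm higher; loose; not to be used. Origin: centre of its underside. It and the long cassette swap places from run to run.
- bottle: White plastic bottle 60 mm across, 150 mm tall, loose, standing to the right. Origin: centre of its underside.
- glove_box: Blue glove carton 240 x 120 x 75 mm, loose, left of the reader. Origin: centre of its underside.
Not all that is in view belongs to the job. Leave any green or purple look-alike of the cassette alone.

How it is judged:
On the way, in this order (a step that is already met when the one before it is completed fails the run):
1. the cassette stands on the plate, square and flush in the fence corner, and is let go (x of nose in the frame of corner between -0.003 and 0.003 m and y of nose in the frame of corner between -0.003 and 0.003 m and z of nose in the frame of corner between -0.004 and 0.004 m and angle between the x axis of cassette and the x axis of reader, either way round below 0.035 rad and angle between cassette's own z axis and vertical below 0.035 rad and contact force between the fingers and cassette below 0.3 N), for 0.2 s.
2. the scan key is pressed fully down with the cassette still flush (x of nose in the frame of corner between -0.003 and 0.003 m and y of nose in the frame of corner between -0.003 and 0.003 m and z of nose in the frame of corner between -0.004 and 0.004 m and angle between the x axis of cassette and the x axis of reader, either way round below 0.035 rad and angle between cassette's own z axis and vertical below 0.035 rad and value of joint scan_key above 0.0045 m), for 0.05 s.
At the end, for the whole second after the job is handed in: The cassette is at rest on the reader's plate, let go, upright (within 2 degrees), its big-cap left bottom corner within 3 mm of the fence corner in each direction and its length within 2 degrees of the left fence; the scan key has sprung back up. The key counts as pressed beyond 4.5 mm (all of step 1 and linear speed of cassette below 0.01 m/s and value of joint scan_key below 0.002 m); the robot touches nothing.
It fails at once if the cassette is tipped more than 35 degrees (angle between cassette's own z axis and vertical above 0.61 rad).
It fails at once if the canopy is struck by the robot with more than 8 N (contact force between any of the arm, the fingers and canopy above 8 N).
It fails at once if the canopy is struck by the cassette with more than 8 N (contact force between cassette and canopy above 8 N).
It fails at once if the short cassette, bottle or glove carton is shifted more than 25 mm (distance of any of short_cassette, bottle, glove_box from where it was at the start of the episode above 0.025 m).
It also fails if it takes over 72 s, if anything falls off the work surface, if the arm or the gripper's body presses on something with over 40 N, if the wrist force passes 120 N, or if a joint passes its speed limit or range.

## Working session

There is one attempt and no reset: what is moved stays moved. The work goes in short steps, Python scripts to look and compute and a tool call to move; the robot and the scene stay as the last step left them, time stands still between calls to the robot, and variables do not carry over. Pictures are saved under pics/ and viewed, on a budget of 10 in all, crops included, one or two more only if the job needs it, and the job is handed in when it is done.

Besides the shell and the picture viewer there is one more tool, called after "Request:" as name(argument=value, ...), one argument or row to a line, values as JSON. apply_moves: Moves the arm, as the interface text tells. Its arguments: {"type":"object","properties":{"plan":{"type":"string"}},"required":["plan"]}

```bash
mkdir -p pics; cat > h.py <<'E'
import numpy as np,cv2
from station import arm
def cam(n):
    c=arm.camera(n); c['f']=210/np.tan(np.radians(c['vfov'])/2); c['R']=np.array(c['rotation']).reshape(3,3); c['p']=np.array(c['xyz']); return c
def ray(c,u,v,z):
    d=c['R']@np.array([(u-c['cx'])/c['f'],(v-c['cy'])/c['f'],1]); return c['p']+d*(z-c['p'][2])/d[2]
def proj(c,P):
    q=c['R'].T@(np.array(P)-c['p']); return q[0]/q[2]*c['f']+c['cx'],q[1]/q[2]*c['f']+c['cy']
def save(c,n,box=None,s=1):
    im=cv2.cvtColor(c['frame'],cv2.COLOR_RGB2BGR)
    if box: x,y,w,h=box; im=im[y:y+h,x:x+w]
    cv2.imwrite('pics/'+n,cv2.resize(im,None,fx=s,fy=s,interpolation=cv2.INTER_CUBIC))
E
python3 - <<'E'
from h import *
for n in('top','scene'):
    c=cam(n); np.save(n+'.npy',c,allow_pickle=True); print(n,c['vfov'],c['cx'],c['cy'],c['p'],c['R'].round(3).tolist()); save(c,n+'0.png',None,1.4)
print(arm.read_state())
E
```

```text
top 46.97035666203766 272.18304907561105 208.34425894744427 [0.41043711 0.00567454 1.43270284] [[-0.012, -0.996, 0.089], [-1.0, 0.012, 0.007], [-0.008, -0.088, -0.996]]
scene 43.69050709192382 280.68319471228693 204.49295878935555 [1.28846116 0.83642725 0.92667543] [[-0.713, 0.418, -0.563], [0.701, 0.414, -0.581], [-0.01, -0.809, -0.588]]
{'time_s': 0.1, 'q': array([ 1.50020118,  0.5017756 , -0.42679273,  1.55136349,  0.22078529,
        1.13832654, -0.21034812]), 'joint_velocities': array([-8.80262756e-05, -1.29878147e-03, -9.45153377e-04, -2.27849360e-03,
        2.10726403e-03,  1.82027501e-04,  1.13752366e-04]), 'joint_torque': array([-1.12626393e-02, -5.70815492e+01, -5.83868712e+00, -2.81746083e+01,
        1.05090285e-02,  5.62292640e-03,  1.89263329e-05]), 'tool_pos': array([ 0.21270585, -0.61352625,  0.23034078]), 'eef_rot': array([[ 9.44810781e-01,  3.27616090e-01, -5.35164680e-04],
       [ 3.27616520e-01, -9.44809176e-01,  1.74259883e-03],
       [ 6.52749160e-05, -1.82175496e-03, -9.99998338e-01]]), 'contact_force': array([0.01441199, 0.79468229, 0.13039216]), 'torque': array([ 0.03452212,  0.02200332, -0.02589051]), 'finger_gap': 1.0025595073324967}
```

View pics/top0.png

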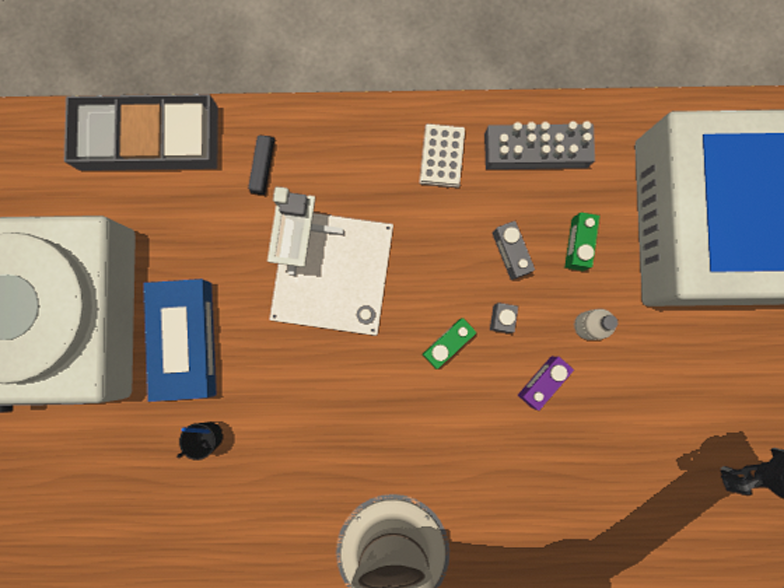

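View pics/scene0.png

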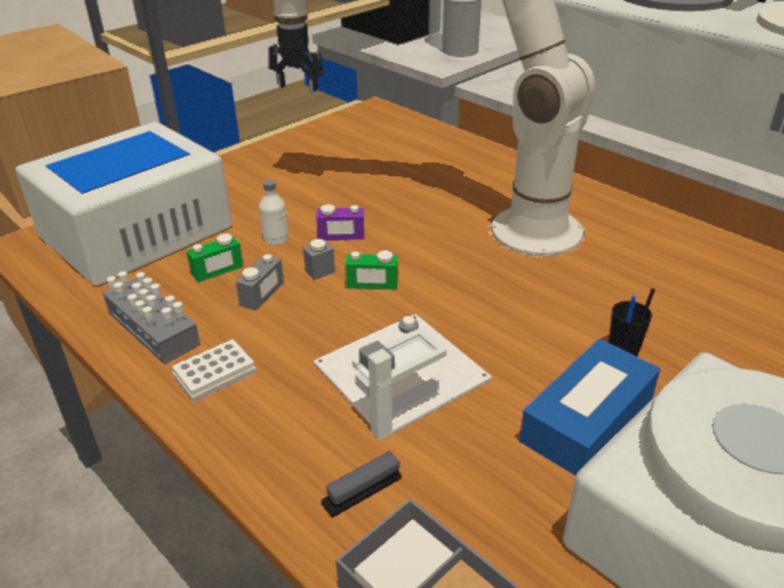

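The top view (1.4x) shows these cassette-shaped candidates:
- A long grey two-capped block at (512,250).
- A short grey one-capped block at (505,318).
- Green blocks at (583,240) and (450,343).
- A purple block at (546,383).

The long grey one at (512,250) is the target, since it is grey with two caps and its big cap faces away from the robot. The reader plate is at about (335,275), with its key at (366,315).

```bash
python3 - <<'E'
from h import *
c=np.load('top.npy',allow_pickle=True).item(); s=np.load('scene.npy',allow_pickle=True).item()
im=c['frame']; hsv=cv2.cvtColor(im,cv2.COLOR_RGB2HSV)
save(c,'crop1.png',(180,120,220,150),3.6)
w=((hsv[...,1]<60)&(hsv[...,2]>150)).astype(np.uint8)
n,l,st,ce=cv2.connectedComponentsWithStats(w)
for i in range(1,n):
    x,y,ww,hh,a=st[i]
    if a>15 and 150<x<450 and 120<y<300:
        print(st[i],ce[i].round(1),'z.077',ray(c,*ce[i],.077).round(4))
g=((hsv[...,1]<60)&(hsv[...,2]>45)&(hsv[...,2]<=150)).astype(np.uint8)
n,l,st,ce=cv2.connectedComponentsWithStats(g)
for i in range(1,n):
    x,y,ww,hh,a=st[i]
    if a>60 and 180<x<450 and 120<y<300: print('grey',st[i],ce[i].round(1))
# plate edges
for name,pl in(('RF',(392,222)),('RN',(378,334)),('LN',(270,320)),('key',(366,315))):
    print(name,ray(c,pl[0]/1.4,pl[1]/1.4,.012 if name!='key' else .03).round(4))
E
```

```text
[195 134  11  11  91] [200.  138.7] z.077 [0.7332 0.2196 0.077 ]
[ 191  140   90   99 5648] [235.5 194.2] z.077 [0.5722 0.1189 0.077 ]
[418 156   7   6  32] [421.  158.4] z.077 [ 0.668  -0.4077  0.077 ]
[360 162  12  11 105] [365.1 167.2] z.077 [ 0.6447 -0.2489  0.077 ]
[413 175  11  11  98] [417.9 179.8] z.077 [ 0.6068 -0.3969  0.077 ]
[370 185   7   6  34] [373.3 187.5] z.077 [ 0.5865 -0.2703  0.077 ]
[257 221   8   8  53] [260.4 224.2] z.077 [0.4866 0.0492 0.077 ]
[356 221  12  11 108] [361.7 226.1] z.077 [ 0.4779 -0.2346  0.077 ]
[419 221  19  21 226] [426.3 230.9] z.077 [ 0.4623 -0.4148  0.077 ]
[327 234   7   6  32] [330.2 236.6] z.077 [ 0.4495 -0.1457  0.077 ]
[309 246  11  12 101] [314.  251.6] z.077 [ 0.4082 -0.0996  0.077 ]
[393 261  12  11 107] [399. 266.] z.077 [ 0.3655 -0.335   0.077 ]
[382 280   6   7  34] [384.5 283. ] z.077 [ 0.3193 -0.2934  0.077 ]
grey [197 136  24  20 305] [210.1 146.4]
grey [204 151  42  47 607] [223.9 176.5]
grey [352 158  30  42 557] [366.1 180.1]
grey [406 161   6  21  69] [408.4 171.1]
grey [350 217  20  21 231] [358.6 227.3]
grey [255 218  13  14  84] [261.4 224.7]
grey [411 221  17  21 160] [416.5 232.4]
grey [428 225  13  12 120] [434.2 230.3]
grey [376 260  16  17  62] [383.5 268.1]
RF [ 0.6852 -0.0089  0.012 ]
RN [0.4477 0.0236 0.012 ]
LN [0.4798 0.2504 0.012 ]
key [0.4869 0.0478 0.03  ]
```

View pics/crop1.png

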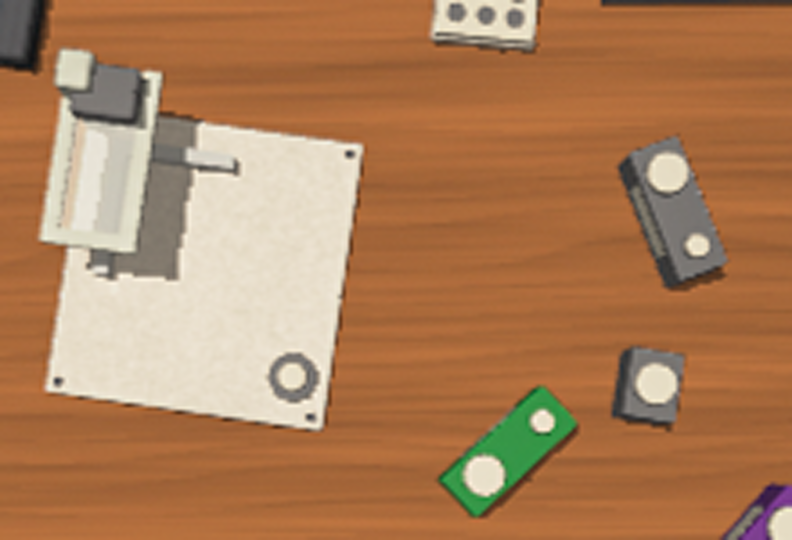

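The crop confirms the long grey two-capped block: big cap at frame px (365,167), small cap at (373,187.5). Their spacing is 62 mm, as specified. Next I refine the reader pose from the plate edges and cross-check it with the scene view.

```bash
python3 - <<'E'
from h import *
c=np.load('top.npy',allow_pickle=True).item(); s=np.load('scene.npy',allow_pickle=True).item()
def edge(c,a,b,z,half=8):
    # subpixel edge of orange/white (saturation) along segment a-b
    S=cv2.cvtColor(c['frame'],cv2.COLOR_RGB2HSV)[...,1].astype(np.float32)
    a,b=np.array(a,float),np.array(b,float); d=(b-a)/np.linalg.norm(b-a); n=np.array([-d[1],d[0]])
    t=np.arange(-half,half+.01,.25); pts=[]
    for k in np.linspace(.1,.9,40):
        p=a+(b-a)*k; q=(p+t[:,None]*n).astype(np.float32)
        v=cv2.remap(S,q[:,0].reshape(-1,1),q[:,1].reshape(-1,1),cv2.INTER_LINEAR).ravel()
        i=np.argmax(abs(np.convolve(v,np.r_[np.ones(4),-np.ones(4)],'same')[6:-6]))+6
        pts.append(p+t[i]*n)
    P=np.array([ray(c,*p,z)[:2] for p in pts]).astype(np.float32)
    vx,vy,x,y=cv2.fitLine(P,cv2.DIST_HUBER,0,.001,.001).ravel(); return np.array([x,y]),np.array([vx,vy])
def inter(A,B):
    k=np.linalg.solve(np.c_[A[1],-B[1]],B[0]-A[0]); return A[0]+k[0]*A[1]
f=1/1.4
RF,RN,LN=[np.array(p)*f for p in((392,222),(378,334),(270,320))]
right=edge(c,RF,RN,.012); near=edge(c,RN,LN,.012); far=edge(c,np.array((330,213))*f,RF,.012)
for e in(right,near,far): print('yaw',np.degrees(np.arctan2(e[1][1],e[1][0])))
rn=inter(right,near); rf=inter(right,far); print('RN',rn,'RF',rf,np.linalg.norm(rf-rn))
y=np.degrees(np.arctan2(*(rf-rn)[::-1])); print('yaw',y); y=np.radians(y)
ex=np.array([np.cos(y),np.sin(y)]); ey=np.array([-ex[1],ex[0]])
O=(rn+130e-3*ex+140e-3*ey+rf-110e-3*ex+140e-3*ey)/2; print('origin',O,'key',O-.09*ex-.11*ey)
def W(x,y,z): return [*(O+x*1e-3*ex+y*1e-3*ey),z*1e-3]
for n_,cc in(('top',c),('scene',s)):
    im=cc['frame'].copy()
    for p in[(-90,-110,12),(-90,-110,30),(70,-38,37),(-20,18,131),(-20,90,131),(-30,50,37),(110,-140,12),(-130,-140,12),(-130,90,12),(90,64,175)]:
        u,v=proj(cc,W(*p)); im=cv2.drawMarker(im,(round(u),round(v)),(255,0,0),0,5,1)
    x,y0=(180,120) if n_=='top' else(215,210)
    cv2.imwrite('pics/m_%s.png'%n_,cv2.resize(im[y0:y0+130,x:x+150,::-1],None,fx=2.6,fy=2.6,interpolation=2))
a,b=[cv2.imread('pics/m_%s.png'%k) for k in('top','scene')]
cv2.imwrite('pics/m.png',np.hstack([a,b]))
h=cv2.cvtColor(s['frame'],cv2.COLOR_RGB2HSV); 
# caps of target in scene
for p in((250,273),(267,259)):
    w=((h[...,1]<60)&(h[...,2]>150)).astype(np.uint8); n,l,st,ce=cv2.connectedComponentsWithStats(w)
    i=l[int(p[1]/1.4),int(p[0]/1.4)]; print(st[i],ray(s,*ce[i],.0745).round(4))
E
```

```text
yaw -8.947986
yaw 81.032486
yaw 81.43445
RN [0.4453622  0.02666814] RF [ 0.6820881 -0.0106053] 0.23964232
yaw -8.947986
origin [0.5953787  0.14477223] key [0.48936486 0.05010934]
[173 190  12  10  78] [ 0.6444 -0.2452  0.0745]
[188 182   7   5  26] [ 0.587  -0.2653  0.0745]
```

View pics/m.png

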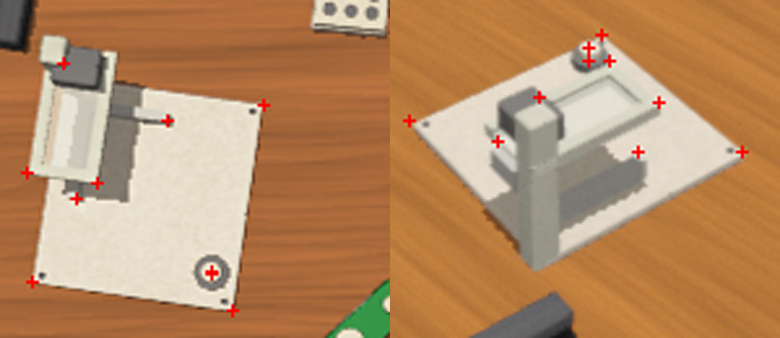

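Projected markers sit on the plate corners, fence ends, canopy corner and key in both views. That puts the reader at (0.595, 0.145) with yaw −8.95°, and the cassette at (0.618, −0.257) with yaw about 19.8°. Now moving above the grasp.

Request:
apply_moves(
  plan="0.047 -0.0205 0 -0.012 0;0.047 -0.0205 0 0 0;0.047 -0.0205 0 0 0;0.047 -0.0205 0 0 0;0.047 -0.0205 0 0 0",
)

```text
time_s: 0.72
tool_pos: [0.4005, -0.4371, 0.231]
eef_rot: [[0.941, 0.339, -0.0], [0.339, -0.941, 0.0], [-0.0, -0.0, -1.0]]
contact_force: [1.4, -0.4, 0.5]
finger_gap: 1.004
```

Request:
apply_moves(
  plan="0.047 -0.0205 0 0 0;0.047 -0.0205 0 0 0;0.047 -0.0205 0 0 0;0.047 -0.0205 0 0 0;0.047 -0.0205 0 0 0",
)

```text
time_s: 1.35
tool_pos: [0.5868, -0.2613, 0.2308]
eef_rot: [[0.941, 0.339, -0.001], [0.339, -0.941, 0.0], [-0.001, -0.0, -1.0]]
contact_force: [0.4, 0.3, -0.0]
finger_gap: 1.003
```

Request:
apply_moves(
  plan="0 0 0.03 0 0;0 0 0.03 0 0;0 0 0 0 0",
)

```text
time_s: 1.72
tool_pos: [0.5838, -0.2616, 0.1682]
eef_rot: [[0.941, 0.339, -0.006], [0.339, -0.941, 0.003], [-0.005, -0.004, -1.0]]
contact_force: [-0.4, 0.2, -0.7]
finger_gap: 0.999
```

```bash
cat >> h.py <<'E'
def go(x,y,z,yaw=None):
    "remaining shift in tool axes to world target"
    s=arm.read_state(); R=np.array(s['eef_rot']).reshape(3,3); d=R.T@(np.array([x,y,z])-s['tool_pos'])
    yw=np.arctan2(R[1,0],R[0,0]); print('t',round(s['time_s'],2),'pos',s['tool_pos'].round(4),'yaw',np.degrees(yw).round(2),'shift',d.round(4),'turn',None if yaw is None else round(yw-np.radians(yaw),4),'F',np.round(s['contact_force'],1),'gap',round(s['finger_gap'],3))
O=np.array([.5954,.1448]); YR=-8.95; ex=np.array([np.cos(np.radians(YR)),np.sin(np.radians(YR))]); ey=np.array([-ex[1],ex[0]])
def W(x,y,z): return [*(O+x*1e-3*ex+y*1e-3*ey),z*1e-3]
E
python3 - <<'E'
from h import *
go(.5919,-.2660,.16,19.8)
c=cam('top'); s=cam('scene')
save(c,'a.png',(320,130,130,120),3); save(s,'b.png',(130,130,130,120),3)
cv2.imwrite('pics/ab.png',np.hstack([cv2.imread('pics/a.png'),cv2.imread('pics/b.png')]))
E
```

```text
t 1.73 pos [ 0.5838 -0.2616  0.1682] yaw 19.83 shift [0.0062 0.0069 0.0082] turn 0.0005 F [-0.4  0.2 -0.7] gap 0.999
```

View pics/ab.png

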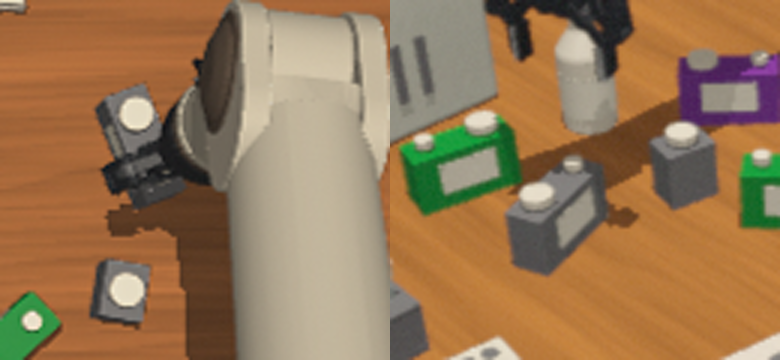

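The picture shows the fingers straddling the small-cap end, and the short cassette is clear. Descending now.

Request:
apply_moves(
  plan="0.006 0.007 0.02 0 0;0 0 0.03 0 0;0 0 0.03 0 0;0 0 0.03 0 0;0 0 0.025 0 0",
)

```text
time_s: 2.45
tool_pos: [0.5943, -0.2675, 0.0348]
eef_rot: [[0.941, 0.338, 0.0], [0.338, -0.941, -0.0], [0.0, 0.0, -1.0]]
contact_force: [-0.5, 0.7, -1.0]
finger_gap: 1.002
```

```bash
python3 -c "
from h import *
go(.5919,-.2660,.022,19.8)"
```

```text
t 2.45 pos [ 0.5943 -0.2675  0.0348] yaw 19.78 shift [-0.0018 -0.0023  0.0128] turn -0.0003 F [-0.5  0.7 -1. ] gap 1.002
```

Request:
apply_moves(
  plan="-0.001 -0.002 0.012 0 0;0 0 0 0 0.3;0 0 0 0 0.6;0 0 0 0 1;0 0 0 0 1",
)

```text
time_s: 3.08
tool_pos: [0.5938, -0.2661, 0.0259]
eef_rot: [[0.941, 0.339, 0.003], [0.339, -0.941, -0.001], [0.002, 0.002, -1.0]]
contact_force: [-0.1, -1.3, 4.5]
finger_gap: 0.481
```

Request:
apply_moves(
  plan="0 0 0 0 1;0 0 0 0 1;0 0 0 0 1;0 0 -0.02 0 1;0 0 -0.02 0 1",
)

```text
time_s: 3.7
tool_pos: [0.5917, -0.2649, 0.065]
eef_rot: [[0.941, 0.339, -0.001], [0.339, -0.941, 0.001], [-0.001, -0.001, -1.0]]
contact_force: [-0.9, 0.0, -3.9]
finger_gap: 0.485
```

Request:
apply_moves(
  plan="0 0 -0.03 0 1;0 0 -0.03 0 1;0 0 0 0 1",
)

```text
time_s: 4.08
tool_pos: [0.5948, -0.2659, 0.1281]
eef_rot: [[0.941, 0.339, 0.006], [0.339, -0.941, -0.003], [0.005, 0.004, -1.0]]
contact_force: [0.3, -0.0, -3.5]
finger_gap: 0.49
```

```bash
python3 - <<'E'
from h import *
print(W(-70,28,40))
go(*W(-70,28,120)[:2],.13,YR)
s=cam('scene'); save(s,'g.png',(100,110,200,150),3)
E
```

```text
[np.float64(0.5306083160251545), np.float64(0.18334915936442375), 0.04]
t 4.08 pos [ 0.5948 -0.2659  0.1281] yaw 19.82 shift [ 0.092  -0.4444 -0.0035] turn 0.5022 F [ 0.3 -0.  -3.5] gap 0.49
```

View pics/g.png

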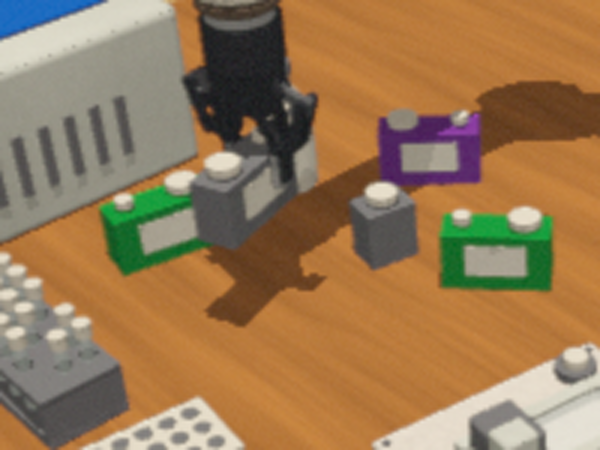

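The cassette is gripped (41 mm opening) and upright. Next I lift, turn to the reader's yaw and carry it to the near side, clear of the canopy.

Request:
apply_moves(
  plan="0 0 -0.02 0.168 1;0 0 -0.02 0.168 1;0 0 0 0.167 1;0 0 0 0 1",
)

```text
time_s: 4.62
tool_pos: [0.5914, -0.265, 0.1629]
eef_rot: [[0.988, -0.155, -0.003], [-0.155, -0.988, 0.001], [-0.003, -0.0, -1.0]]
contact_force: [-0.5, -0.1, -3.8]
finger_gap: 0.483
```

```bash
python3 -c "
from h import *
go(*W(-130,26,0)[:2],.16,YR)"
```

```text
t 4.62 pos [ 0.5914 -0.265   0.1629] yaw -8.91 shift [-0.1895 -0.4316  0.0034] turn 0.0007 F [-0.5 -0.1 -3.8] gap 0.483
```

Request:
apply_moves(
  plan="-0.022 -0.048 0 0 1;-0.022 -0.048 0 0 1;-0.022 -0.048 0 0 1;-0.022 -0.048 0 0 1;-0.022 -0.048 0 0 1",
)

```text
time_s: 5.25
tool_pos: [0.5198, -0.0096, 0.1633]
eef_rot: [[0.988, -0.152, -0.002], [-0.152, -0.988, 0.0], [-0.002, 0.0, -1.0]]
contact_force: [0.4, 0.5, -3.6]
finger_gap: 0.478
```

Request:
apply_moves(
  plan="-0.02 -0.048 0 0 1;-0.02 -0.048 0 0 1;-0.02 -0.048 0 0 1;-0.02 -0.046 0 0 1;0 0 0 0 1",
)

```text
time_s: 5.88
tool_pos: [0.4695, 0.1944, 0.1638]
eef_rot: [[0.99, -0.144, -0.002], [-0.144, -0.99, 0.003], [-0.002, -0.002, -1.0]]
contact_force: [-0.0, -0.7, -3.2]
finger_gap: 0.486
```

```bash
python3 - <<'E'
from h import *
go(*W(-130,26,0)[:2],.08,YR)
c=cam('top'); s=cam('scene')
save(c,'a.png',(170,130,130,150),3); save(s,'b.png',(230,150,130,150),3)
cv2.imwrite('pics/ab2.png',np.hstack([cv2.imread('pics/a.png'),cv2.imread('pics/b.png')]))
E
```

```text
t 5.88 pos [0.4695 0.1944 0.1638] yaw -8.28 shift [0.0022 0.0036 0.0838] turn 0.0116 F [-0.  -0.7 -3.2] gap 0.486
```

View pics/ab2.png

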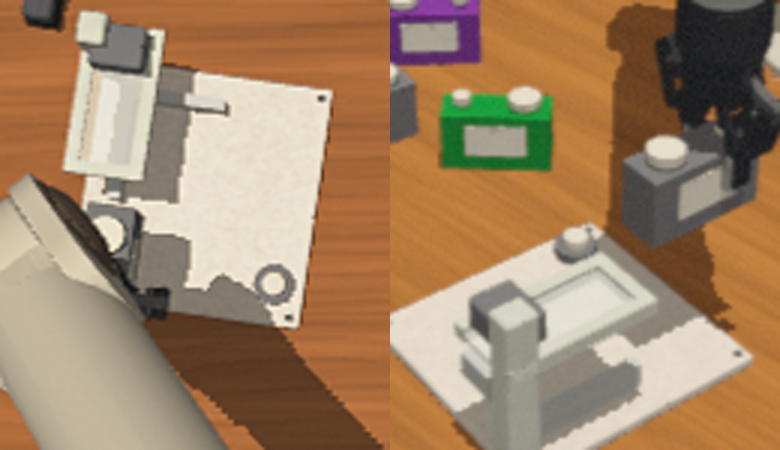

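```bash
python3 - <<'E'
from h import *
st=arm.read_state(); s=cam('scene')
h=cv2.cvtColor(s['frame'],cv2.COLOR_RGB2HSV); w=((h[...,1]<60)&(h[...,2]>150)).astype(np.uint8); n,l,S,ce=cv2.connectedComponentsWithStats(w)
i=l[200,451]; print(S[i],ce[i])
p=ray(s,*ce[i],st['tool_pos'][2]-.025+.0745)
d=p[:2]-st['tool_pos'][:2]; y=np.arctan2(st['eef_rot'][1][0],st['eef_rot'][0][0]); print('cap rel tool (fwd,left):',d@[np.cos(y),np.sin(y)],d@[-np.sin(y),np.cos(y)])
E
```

```text
[     0      0    560    420 183903] [272.14547887 205.78046579]
cap rel tool (fwd,left): 0.16053214406707714 -0.04375319064213021
```

Request:
apply_moves(
  plan="0.002 0.003 0.03 0.011 1;0 0 0.03 0 1;0 0 0.03 0 1;0 0 0.03 0 1;0 0 0 0 1",
)

```text
time_s: 6.65
tool_pos: [0.4718, 0.1831, 0.042]
eef_rot: [[0.986, -0.169, -0.005], [-0.169, -0.986, -0.003], [-0.005, 0.004, -1.0]]
contact_force: [-0.4, 0.3, -1.7]
finger_gap: 0.482
```

```bash
python3 -c "
from h import *
go(*W(-75,26,0)[:2],.041,YR)"
```

```text
t 6.65 pos [0.4718 0.1831 0.042 ] yaw -9.71 shift [ 0.0529 -0.0081  0.0007] turn -0.0132 F [-0.4  0.3 -1.7] gap 0.482
```

Request:
apply_moves(
  plan="0.02 -0.007 0 -0.006 1;0.02 0 0 0 1;0.013 0 0 0 1;0 0 0 0 1",
)

```text
time_s: 7.15
tool_pos: [0.5285, 0.1831, 0.045]
eef_rot: [[0.987, -0.164, 0.001], [-0.164, -0.987, 0.0], [0.001, -0.0, -1.0]]
contact_force: [-0.2, -0.1, -4.2]
finger_gap: 0.482
```

```bash
python3 - <<'E'
from h import *
go(*W(-70,26,0)[:2],.036,YR)
c=cam('top'); s=cam('scene')
save(c,'a.png',(180,130,100,120),3.9); save(s,'b.png',(240,200,100,120),3.9)
cv2.imwrite('pics/ab3.png',np.hstack([cv2.imread('pics/a.png'),cv2.imread('pics/b.png')]))
E
```

```text
t 7.15 pos [0.5285 0.1831 0.045 ] yaw -9.42 shift [0.002  0.0014 0.009 ] turn -0.0081 F [-0.2 -0.1 -4.2] gap 0.482
```

View pics/ab3.png

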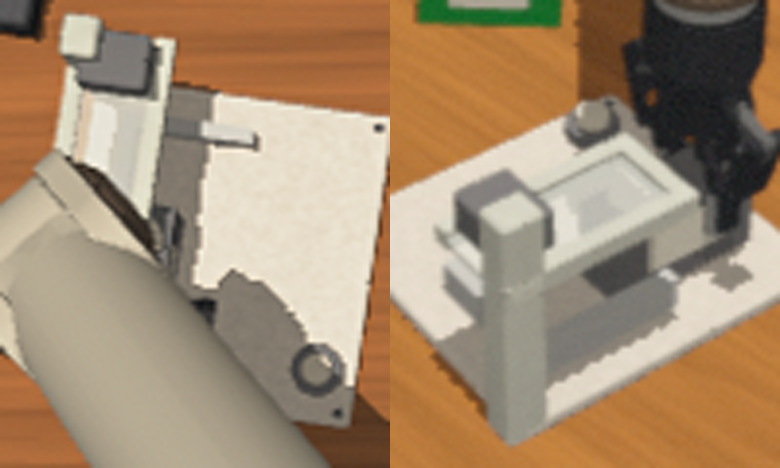

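The cassette's front is under the canopy without touching it, and the gripper body stays outside. Lowering until it touches the plate.

Request:
apply_moves(
  plan="0 0 0.003 -0.006 1;0 0 0.002 0 1;0 0 0 0 1",
)

```text
time_s: 7.62
tool_pos: [0.5266, 0.1841, 0.039]
eef_rot: [[0.988, -0.155, -0.001], [-0.155, -0.988, -0.0], [-0.001, 0.0, -1.0]]
contact_force: [-0.7, 0.3, -3.2]
finger_gap: 0.485
```

Request:
apply_moves(
  plan="0 0 0.001 0 1;0 0 0.001 0 1;0 0 0 0 1",
)

```text
time_s: 8.0
tool_pos: [0.527, 0.1841, 0.0379]
eef_rot: [[0.988, -0.155, 0.0], [-0.155, -0.988, -0.0], [0.0, 0.0, -1.0]]
contact_force: [-4.2, -0.2, 4.4]
finger_gap: 0.484
```

Request:
apply_moves(
  plan="0 0 0.001 0 1;0 0 0.001 0 1;0 0 0 0 1",
)

```text
time_s: 8.38
tool_pos: [0.5271, 0.1842, 0.0378]
eef_rot: [[0.988, -0.155, 0.001], [-0.155, -0.988, -0.001], [0.001, 0.001, -1.0]]
contact_force: [-9.5, -3.2, 22.5]
finger_gap: 0.487
```

Touchdown at TCP z≈0.038, yaw matches the reader. Relieving the press, then releasing.

Request:
apply_moves(
  plan="0 0 -0.002 0 1;0 0 0 0 1;0 0 0 0 0.4;0 0 0 0 0.2;0 0 0 0 0",
)

```text
time_s: 9.0
tool_pos: [0.5272, 0.184, 0.0371]
eef_rot: [[0.988, -0.156, -0.0], [-0.156, -0.988, 0.0], [-0.0, -0.0, -1.0]]
contact_force: [0.2, -0.5, -0.0]
finger_gap: 0.981
```

Request:
apply_moves(
  plan="0 0 0 0 0;0 0 0 0 0;0 0 -0.03 0 0;0 0 -0.04 0 0;-0.02 0 -0.04 0 0",
)

```text
time_s: 9.62
tool_pos: [0.5083, 0.1867, 0.1484]
eef_rot: [[0.988, -0.157, 0.001], [-0.157, -0.988, 0.0], [0.001, -0.001, -1.0]]
contact_force: [0.6, 0.0, -0.3]
finger_gap: 0.999
```

Request:
apply_moves(
  plan="-0.045 0 0 0.18 0;-0.045 -0.008 0 0.18 0;0 0 0 0.18 0;0 0 0 0.18 0;0 0 0 0.18 0",
)

```text
time_s: 10.25
tool_pos: [0.4378, 0.1954, 0.1307]
eef_rot: [[0.746, -0.665, -0.043], [-0.666, -0.745, -0.029], [-0.013, 0.05, -0.999]]
contact_force: [-0.4, 1.2, -2.3]
finger_gap: 1.0
```

Request:
apply_moves(
  plan="0 0 0 0.18 0;0 0 0 0.18 0;0 0 0 0.18 0;0 0 0 0.13 0;0 0 0 0 0",
)

```text
time_s: 10.88
tool_pos: [0.4363, 0.1934, 0.1268]
eef_rot: [[0.207, -0.977, -0.049], [-0.978, -0.205, -0.04], [0.029, 0.056, -0.998]]
contact_force: [0.9, 0.1, -0.0]
finger_gap: 1.002
```

```bash
python3 - <<'E'
from h import *
print(arm.read_state()['q'].round(2))
go(*W(-170,29,0)[:2],.022,YR-90)
c=cam('top'); s=cam('scene')
save(c,'a.png',(180,130,100,150),3.9); save(s,'b.png',(240,180,100,150),3.9)
cv2.imwrite('pics/ab4.png',np.hstack([cv2.imread('pics/a.png'),cv2.imread('pics/b.png')]))
E
```

```text
[-1.45  0.86  1.39  2.05 -0.91  1.16 -2.57]
t 10.88 pos [0.4363 0.1934 0.1268] yaw -78.08 shift [-0.0103 -0.003   0.1045] turn 0.3643 F [ 0.9  0.1 -0. ] gap 1.002
```

View pics/ab4.png

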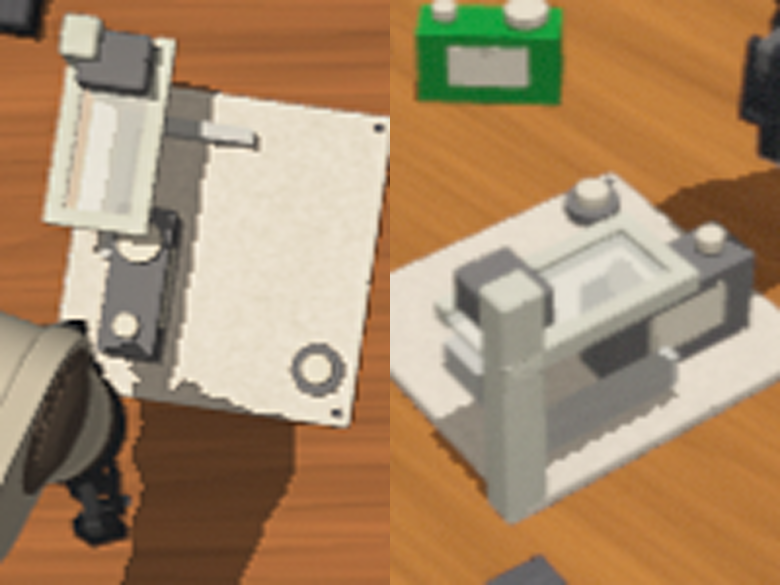

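The cassette stands upright, half under the canopy, with its small cap at about frame px (212,213). The last joint hit its limit, so I turn back the other way.

Request:
apply_moves(
  plan="0 0 -0.02 -0.185 0;0 0 0 -0.185 0;0 0 0 -0.185 0;0 0 0 -0.185 0;0 0 0 -0.185 0",
)

```text
time_s: 11.6
tool_pos: [0.438, 0.1959, 0.15]
eef_rot: [[0.907, -0.419, -0.048], [-0.42, -0.907, -0.024], [-0.033, 0.042, -0.999]]
contact_force: [0.2, -0.4, 0.6]
finger_gap: 1.005
```

Request:
apply_moves(
  plan="0 0 0 -0.185 0;0 0 0 -0.185 0;0 0 0 -0.185 0;0 0 0 -0.185 0;0 0 0 -0.185 0",
)

```text
time_s: 12.22
tool_pos: [0.4385, 0.1961, 0.1508]
eef_rot: [[0.88, 0.473, -0.046], [0.472, -0.881, -0.024], [-0.052, -0.001, -0.999]]
contact_force: [0.6, -0.4, -0.6]
finger_gap: 1.002
```

Request:
apply_moves(
  plan="0 0 0 -0.185 0;0 0 0 -0.185 0;0 0 0 -0.185 0;0 0 0 -0.185 0;0 0 0 -0.185 0",
)

```text
time_s: 12.85
tool_pos: [0.4389, 0.1962, 0.1515]
eef_rot: [[0.152, 0.987, -0.044], [0.988, -0.153, -0.024], [-0.03, -0.04, -0.999]]
contact_force: [0.5, -0.7, -0.2]
finger_gap: 0.999
```

```bash
python3 - <<'E'
from h import *
print(arm.read_state()['q'].round(2))
go(*W(-175,29,0)[:2],.022,YR+90)
c=cam('top'); im=c['frame']; np.save('top1.npy',c)
g=cv2.cvtColor(im,cv2.COLOR_RGB2HSV); w=((g[...,1]<60)&(g[...,2]>150)).astype(np.uint8); n,l,S,ce=cv2.connectedComponentsWithStats(w,connectivity=4)
i=l[213,212]; p=ray(c,*ce[i],.089); d=p[:2]-O; print(S[i],ce[i],'small cap reader xy',d@ex*1e3,d@ey*1e3)
E
```

```text
[-1.12  0.39  0.78  2.03 -0.34  0.91 -0.3 ]
t 12.85 pos [0.4389 0.1962 0.1515] yaw 81.25 shift [ 0.0066 -0.0073  0.1297] turn 0.0035 F [ 0.5 -0.7 -0.2] gap 0.999
[209 210   6   7  31] [211.83870968 212.77419355] small cap reader xy -81.10546258070607 27.094105730868797
```

Request:
apply_moves(
  plan="0.006 -0.007 0.03 0 0;0 0 0.04 0 0;0 0 0.04 0 0;0 0 0.018 0 0;0 0 0 0 0",
)

```text
time_s: 13.52
tool_pos: [0.426, 0.1988, 0.0221]
eef_rot: [[0.161, 0.986, -0.048], [0.986, -0.163, -0.028], [-0.035, -0.042, -0.998]]
contact_force: [0.4, -0.2, 0.6]
finger_gap: 1.002
```

```bash
python3 - <<'E'
from h import *
go(*W(-175,29,0)[:2],.022,YR+90)
E
```

```text
t 13.53 pos [0.426  0.1988 0.0221] yaw 80.71 shift [0.002  0.0007 0.    ] turn -0.0059 F [ 0.4 -0.2  0.6] gap 1.002
```

Request:
apply_moves(
  plan="0.001 0.01 -0.0004 0 0;0 0.012 -0.0005 0 0;0 0.01 -0.0004 0 0;0 0.01 -0.0004 0 0;0 0 0 0 0",
)

```text
time_s: 14.15
tool_pos: [0.4686, 0.1931, 0.0218]
eef_rot: [[0.16, 0.986, -0.047], [0.986, -0.162, -0.029], [-0.036, -0.042, -0.998]]
contact_force: [-4.8, 1.7, 8.3]
finger_gap: 1.0
```

```bash
cat >> h.py <<'E'
def cap(u0,v0,z=.089):
    c=cam('top'); g=cv2.cvtColor(c['frame'],cv2.COLOR_RGB2HSV); w=((g[...,1]<60)&(g[...,2]>150)).astype(np.uint8); n,l,S,ce=cv2.connectedComponentsWithStats(w,connectivity=4)
    for i in range(1,n):
        if abs(ce[i]-[u0,v0]).max()<9 and 15<S[i][4]<60:
            d=ray(c,*ce[i],z)[:2]-O; print(S[i],'cap reader xy',(d@ex*1e3).round(1),(d@ey*1e3).round(1))
    return c
E
python3 - <<'E'
from h import *
go(*W(-97,29,0)[:2],.022,YR+90)
c=cap(212,208); s=cam('scene')
save(c,'a.png',(180,130,100,150),3.9); save(s,'b.png',(260,180,100,150),3.9)
cv2.imwrite('pics/ab5.png',np.hstack([cv2.imread('pics/a.png'),cv2.imread('pics/b.png')]))
E
```

```text
t 14.15 pos [0.4686 0.1931 0.0218] yaw 80.78 shift [ 0.0011  0.0357 -0.0017] turn -0.0047 F [-4.8  1.7  8.3] gap 1.0
```

View pics/ab5.png

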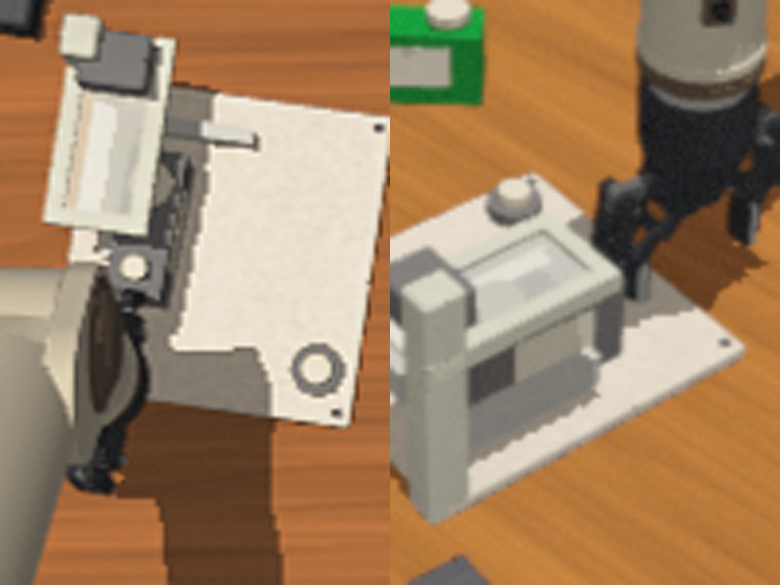

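```bash
python3 - <<'E'
from h import *
c=cap(213,198)
d=ray(c,213.8,198.2,.089)[:2]-O; print(d@ex*1e3,d@ey*1e3)
s=cam('scene')
for z in(60,77,90,100,110,120): print(z,np.round(proj(s,W(-66,29,z)),1),np.round(proj(s,W(-66,20,z)),1))
print(arm.read_state()['q'].round(2))
E
```

```text
[211 195   7   7  37] cap reader xy -39.2 28.3
-39.88434027842096 28.003576863014796
60 [315.9 250.5] [313.7 248.6]
77 [316.1 245.3] [313.9 243.4]
90 [316.3 241.3] [314.  239.4]
100 [316.4 238.2] [314.1 236.3]
110 [316.5 235.1] [314.2 233.2]
120 [316.7 231.9] [314.4 230. ]
[-0.93  0.65  0.61  2.02 -0.55  0.7  -0.12]
```

The knuckle bulge does the pushing: small cap now at x=−39 mm, 20 mm from its seated −19. At the seated position the knuckle still keeps about 20 mm from the canopy edge, so I carry on gently.

Request:
apply_moves(
  plan="0.001 0.005 -0.0004 -0.004 0;0 0.005 -0.0004 0 0;0 0.004 -0.0004 0 0;0 0.002 0 0 0;0 0 0 0 0",
)

```text
time_s: 14.98
tool_pos: [0.4835, 0.1912, 0.022]
eef_rot: [[0.156, 0.987, -0.049], [0.987, -0.158, -0.03], [-0.037, -0.044, -0.998]]
contact_force: [-6.8, 0.8, 8.9]
finger_gap: 1.003
```

```bash
python3 - <<'E'
from h import *
go(*W(-113,29,0)[:2],.022,YR+90)
c=cap(214,192)
E
```

```text
t 14.97 pos [0.4835 0.1912 0.022 ] yaw 81.01 shift [ 0.0005  0.0048 -0.0003] turn -0.0007 F [-6.8  0.8  8.9] gap 1.003
[211 191   7   5  24] cap reader xy -26.3 29.3
```

Request:
apply_moves(
  plan="0 0.002 0 0 0;0 0.001 0 0 0;0 0.001 0 0 0;0 0 0 0 0",
)

```text
time_s: 15.52
tool_pos: [0.4859, 0.1908, 0.022]
eef_rot: [[0.156, 0.986, -0.052], [0.987, -0.158, -0.029], [-0.037, -0.046, -0.998]]
contact_force: [-12.3, 0.4, 15.7]
finger_gap: 0.997
```

Request:
apply_moves(
  plan="0 0.001 0 0 0;0 0 0 0 0",
)

```text
time_s: 15.78
tool_pos: [0.4859, 0.1908, 0.0221]
eef_rot: [[0.156, 0.986, -0.054], [0.987, -0.157, -0.029], [-0.037, -0.048, -0.998]]
contact_force: [-16.5, 0.8, 19.3]
finger_gap: 0.998
```

Request:
apply_moves(
  plan="0 0.001 0 0 0;0 0 0 0 0",
)

```text
time_s: 16.02
tool_pos: [0.487, 0.1906, 0.0221]
eef_rot: [[0.156, 0.986, -0.053], [0.987, -0.158, -0.029], [-0.037, -0.048, -0.998]]
contact_force: [-15.2, 0.8, 16.0]
finger_gap: 0.996
```

```bash
python3 - <<'E'
from h import *
go(*W(-110,29,0)[:2],.022,YR+90)
c=cap(214,190); s=cam('scene')
for im,cc,n in((c['frame'],c,'a'),(s['frame'],s,'b')):
    im=im.copy()
    big=cv2.resize(im,None,fx=8,fy=8,interpolation=2)
    def P(*p): 
        u,v=proj(cc,W(*p)); return (int((u+.5)*8),int((v+.5)*8))
    for a,b in(((-40,8,77),(-40,50,77)),((-40,8,77),(70,8,77)),((-40,8,12),(-40,8,77)),((-40,50,12),(-40,50,77)),((-40,50,77),(70,50,77)),((70,50,12),(70,50,77))): cv2.line(big,P(*a),P(*b),(255,0,0),1)
    u,v=P(-10,25,60); cv2.imwrite('pics/%s.png'%n,big[v-260:v+260,u-190:u+200,::-1])
cv2.imwrite('pics/ab6.png',np.hstack([cv2.imread('pics/a.png'),cv2.imread('pics/b.png')]))
E
```

```text
t 16.02 pos [0.487  0.1906 0.0221] yaw 81.02 shift [ 0.0006  0.0042 -0.0001] turn -0.0004 F [-15.2   0.8  16. ] gap 0.996
[212 192   6   3  16] cap reader xy -24.8 28.4
```

View pics/ab6.png

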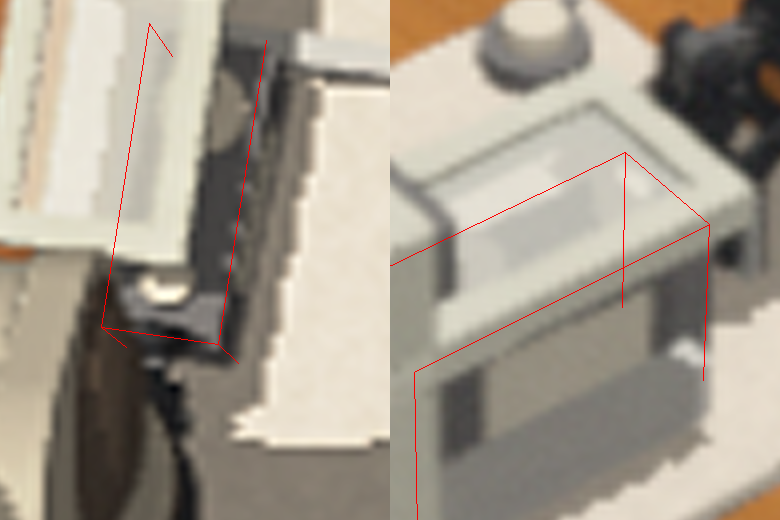

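The outline of a seated cassette nearly matches in both views, with about 2 mm left in x. The knuckle is pressing down on the top edge, so I back off, lower a little and push again.

Request:
apply_moves(
  plan="0 -0.006 0 0 0;0 -0.002 0.006 0 0;0 0.002 0 0 0;0 0.002 0 0 0;0 0 0 0 0",
)

```text
time_s: 16.75
tool_pos: [0.4835, 0.1901, 0.0143]
eef_rot: [[0.156, 0.986, -0.052], [0.987, -0.158, -0.032], [-0.039, -0.046, -0.998]]
contact_force: [-5.8, 0.4, 0.1]
finger_gap: 1.002
```

Request:
apply_moves(
  plan="0 0.001 0 0 0;0 0.001 0 0 0;0 0 0 0 0",
)

```text
time_s: 17.12
tool_pos: [0.4832, 0.1902, 0.0138]
eef_rot: [[0.155, 0.986, -0.056], [0.987, -0.157, -0.031], [-0.04, -0.05, -0.998]]
contact_force: [-10.4, 0.5, 2.3]
finger_gap: 1.001
```

Request:
apply_moves(
  plan="0 0.001 0 0 0;0 0.001 0 0 0;0 0 0 0 0",
)

```text
time_s: 17.5
tool_pos: [0.4827, 0.1901, 0.0133]
eef_rot: [[0.155, 0.986, -0.06], [0.987, -0.157, -0.031], [-0.04, -0.054, -0.998]]
contact_force: [-14.8, 2.3, 4.1]
finger_gap: 1.002
```

With the downward force gone, 4 mm of command gave no motion and the force rose to 15 N, so the cassette is against the far fence. Next I back off and go round to push from the right.

Request:
apply_moves(
  plan="0 -0.015 0 0 0;0 -0.02 -0.01 0 0;0 0 -0.045 0 0;0 0 -0.045 0 0;0 0 -0.045 0 0",
)

```text
time_s: 18.12
tool_pos: [0.4625, 0.1998, 0.1629]
eef_rot: [[0.157, 0.987, -0.046], [0.987, -0.158, -0.031], [-0.037, -0.041, -0.998]]
contact_force: [0.8, -0.2, 0.8]
finger_gap: 0.997
```

Request:
apply_moves(
  plan="0 0 0 0.175 0;0 0 0 0.175 0;0 0 0 0.175 0;0 0 0 0.175 0;0 0 0 0.175 0",
)

```text
time_s: 18.75
tool_pos: [0.4625, 0.1998, 0.1616]
eef_rot: [[0.86, 0.507, -0.046], [0.506, -0.862, -0.03], [-0.055, 0.003, -0.998]]
contact_force: [0.3, 0.7, -0.8]
finger_gap: 1.0
```

Request:
apply_moves(
  plan="0 0 0 0.175 0;0 0 0 0.175 0;0 0 0 0.175 0;0 0 0 0.17 0;0 0 0 0 0",
)

```text
time_s: 19.38
tool_pos: [0.4622, 0.1996, 0.1613]
eef_rot: [[0.987, -0.154, -0.047], [-0.155, -0.987, -0.032], [-0.041, 0.039, -0.998]]
contact_force: [-0.5, -1.3, -0.3]
finger_gap: 1.003
```

```bash
python3 - <<'E'
from h import *
print(arm.read_state()['q'].round(2),arm.read_state()['eef_rot'][:,2].round(3))
go(*W(12,-90,0)[:2],.17,YR)
E
```

```text
[-1.34  0.61  1.17  1.97 -0.63  1.06 -1.6 ] [-0.047 -0.032 -0.998]
t 19.38 pos [0.4622 0.1996 0.1613] yaw -8.95 shift [ 0.1517  0.1239 -0.0101] turn 0.0 F [-0.5 -1.3 -0.3] gap 1.003
```

Request:
apply_moves(
  plan="0 0.04 -0.003 0 0;0.01 0.04 -0.002 0 0;0.05 0.03 -0.002 0 0;0.05 0.014 -0.002 0 0;0.04 0 0 0 0",
)

```text
time_s: 20.0
tool_pos: [0.5929, 0.0515, 0.1692]
eef_rot: [[0.987, -0.154, -0.046], [-0.156, -0.987, -0.031], [-0.041, 0.038, -0.998]]
contact_force: [0.1, 0.9, 0.5]
finger_gap: 1.0
```

Request:
apply_moves(
  plan="0 0 0.04 0 0;0 0 0.04 0 0;0 0 0.04 0 0;0 0 0.025 0 0;0 0 0 0 0",
)

```text
time_s: 20.62
tool_pos: [0.5825, 0.0494, 0.0224]
eef_rot: [[0.987, -0.154, -0.051], [-0.156, -0.987, -0.032], [-0.046, 0.039, -0.998]]
contact_force: [-0.7, -0.6, 0.1]
finger_gap: 0.999
```

```bash
python3 - <<'E'
from h import *
go(*W(12,-75,0)[:2],.015,YR)
c=cam('top'); s=cam('scene')
save(c,'a.png',(180,130,100,150),3.9); save(s,'b.png',(225,180,100,150),3.9)
cv2.imwrite('pics/ab7.png',np.hstack([cv2.imread('pics/a.png'),cv2.imread('pics/b.png')]))
E
```

```text
t 20.62 pos [0.5825 0.0494 0.0224] yaw -8.96 shift [ 0.0103 -0.0215  0.0061] turn -0.0002 F [-0.7 -0.6  0.1] gap 0.999
```

View pics/ab7.png

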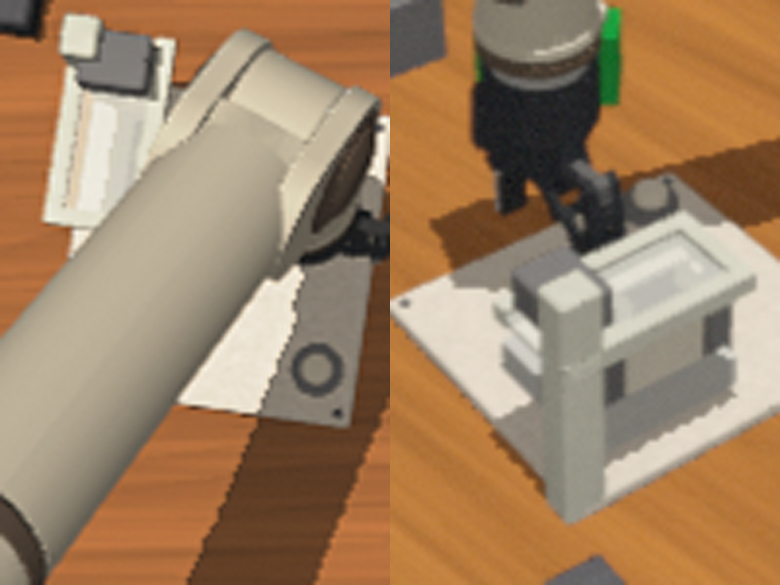

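The cassette is still in place under the canopy, and the left knuckle is about 30 mm from its right face. Approaching slowly from the right.

Request:
apply_moves(
  plan="0.01 -0.008 0.004 0 0;0 -0.008 0.003 0 0;0 -0.005 0.001 0 0;0 0 0 0 0",
)

```text
time_s: 21.22
tool_pos: [0.5961, 0.0694, 0.0143]
eef_rot: [[0.987, -0.154, -0.049], [-0.155, -0.987, -0.031], [-0.044, 0.038, -0.998]]
contact_force: [-1.0, 0.1, 0.7]
finger_gap: 1.001
```

Request:
apply_moves(
  plan="0 -0.003 0 0 0;0 -0.002 0 0 0;0 -0.001 0 0 0;0 -0.001 0 0 0;0 0 0 0 0",
)

```text
time_s: 21.85
tool_pos: [0.5974, 0.0754, 0.0142]
eef_rot: [[0.987, -0.155, -0.049], [-0.157, -0.987, -0.031], [-0.043, 0.038, -0.998]]
contact_force: [-0.4, -1.3, 0.6]
finger_gap: 1.0
```

```bash
python3 -c "
from h import *
go(*W(12,-65,0)[:2],.015,YR)"
```

```text
t 21.85 pos [0.5974 0.0754 0.0142] yaw -9.03 shift [-0.0008 -0.0032 -0.0009] turn -0.0015 F [-0.4 -1.3  0.6] gap 1.0
```

Request:
apply_moves(
  plan="0 -0.001 0 0 0;0 0 0 0 0",
)

```text
time_s: 22.1
tool_pos: [0.5975, 0.0765, 0.0141]
eef_rot: [[0.987, -0.155, -0.049], [-0.157, -0.987, -0.031], [-0.043, 0.038, -0.998]]
contact_force: [0.1, -0.5, -0.0]
finger_gap: 0.997
```

Request:
apply_moves(
  plan="0 -0.001 0 0 0;0 0 0 0 0",
)

```text
time_s: 22.35
tool_pos: [0.5976, 0.0776, 0.014]
eef_rot: [[0.987, -0.155, -0.049], [-0.157, -0.987, -0.031], [-0.043, 0.038, -0.998]]
contact_force: [-0.9, -1.0, 0.4]
finger_gap: 0.997
```

Request:
apply_moves(
  plan="0 -0.001 0 0 0;0 0 0 0 0",
)

```text
time_s: 22.6
tool_pos: [0.5978, 0.0786, 0.014]
eef_rot: [[0.987, -0.155, -0.049], [-0.157, -0.987, -0.031], [-0.043, 0.038, -0.998]]
contact_force: [0.2, -0.8, 0.1]
finger_gap: 1.001
```

Request:
apply_moves(
  plan="0 -0.001 0 0 0;0 0 0 0 0",
)

```text
time_s: 22.85
tool_pos: [0.5979, 0.0796, 0.014]
eef_rot: [[0.987, -0.155, -0.049], [-0.157, -0.987, -0.031], [-0.043, 0.038, -0.998]]
contact_force: [-0.5, -1.0, 0.8]
finger_gap: 1.003
```

Request:
apply_moves(
  plan="0 -0.001 0 0 0;0 -0.001 0 0 0;0 0 0 0 0",
)

```text
time_s: 23.22
tool_pos: [0.5982, 0.0813, 0.0139]
eef_rot: [[0.987, -0.155, -0.049], [-0.157, -0.987, -0.031], [-0.043, 0.038, -0.998]]
contact_force: [0.4, -2.5, 0.6]
finger_gap: 0.998
```

Request:
apply_moves(
  plan="0 -0.001 0 0 0;0 0 0 0 0",
)

```text
time_s: 23.48
tool_pos: [0.5982, 0.0815, 0.014]
eef_rot: [[0.987, -0.156, -0.049], [-0.158, -0.987, -0.032], [-0.043, 0.039, -0.998]]
contact_force: [-1.2, -4.5, 2.7]
finger_gap: 1.005
```

Request:
apply_moves(
  plan="0 -0.001 0 0 0;0 0 0 0 0",
)

```text
time_s: 23.72
tool_pos: [0.5982, 0.0817, 0.0141]
eef_rot: [[0.986, -0.156, -0.049], [-0.158, -0.987, -0.033], [-0.043, 0.04, -0.998]]
contact_force: [-1.9, -5.8, 4.9]
finger_gap: 1.001
```

Fy is now rising without motion, which means contact with something stiff. I back off straight to the right, lift clear and check the placement from the top camera.

Request:
apply_moves(
  plan="0 0.004 0 0 0;0 0.02 -0.001 0 0;0 0.02 -0.02 0 0;0 0 -0.05 0 0;0 0 -0.05 0 0.5",
)

```text
time_s: 24.35
tool_pos: [0.5974, 0.0414, 0.1389]
eef_rot: [[0.986, -0.158, -0.049], [-0.16, -0.987, -0.031], [-0.043, 0.038, -0.998]]
contact_force: [0.4, 0.9, 0.0]
finger_gap: 0.815
```

Request:
apply_moves(
  plan="-0.04 0.02 -0.02 0 1;-0.04 0.02 0 0 1;-0.03 0.02 0 0 1;0 0.02 0 0 1;0 0 0 0 1",
)

```text
time_s: 24.98
tool_pos: [0.4782, -0.0195, 0.1653]
eef_rot: [[0.986, -0.159, -0.047], [-0.161, -0.987, -0.03], [-0.041, 0.037, -0.998]]
contact_force: [-0.4, -0.5, 0.1]
finger_gap: -0.001
```

```bash
python3 - <<'E'
from h import *
go(*W(-90,-110,0)[:2],.08,YR)
c=cap(214,190); np.save('c8.npy',c); s=cam('scene'); np.save('s8.npy',s)
for cc,n in((c,'a'),(s,'b')):
    big=cv2.resize(cc['frame'],None,fx=8,fy=8,interpolation=2)
    def P(*p): 
        u,v=proj(cc,W(*p)); return (int((u+.5)*8),int((v+.5)*8))
    L=[((-40,8,77),(-40,50,77)),((-40,8,77),(70,8,77)),((-40,8,12),(-40,8,77)),((70,-38,37),(70,8,37))] if n=='a' else [((-30,50,37),(70,50,37)),((-40,50,12),(-40,50,77)),((-40,8,77),(-40,50,77)),((-40,50,77),(0,50,77))]
    for a,b in L: cv2.line(big,P(*a),P(*b),(255,0,0),1)
    u,v=P(10,25,60); cv2.imwrite('pics/%s.png'%n,big[v-260:v+300,u-190:u+200,::-1])
cv2.imwrite('pics/ab8.png',np.hstack([cv2.imread('pics/a.png'),cv2.imread('pics/b.png')]))
E
```

```text
t 24.98 pos [ 0.4782 -0.0195  0.1653] yaw -9.25 shift [ 0.0033 -0.0736  0.0826] turn -0.0052 F [-0.4 -0.5  0.1] gap -0.001
```

View pics/ab8.png

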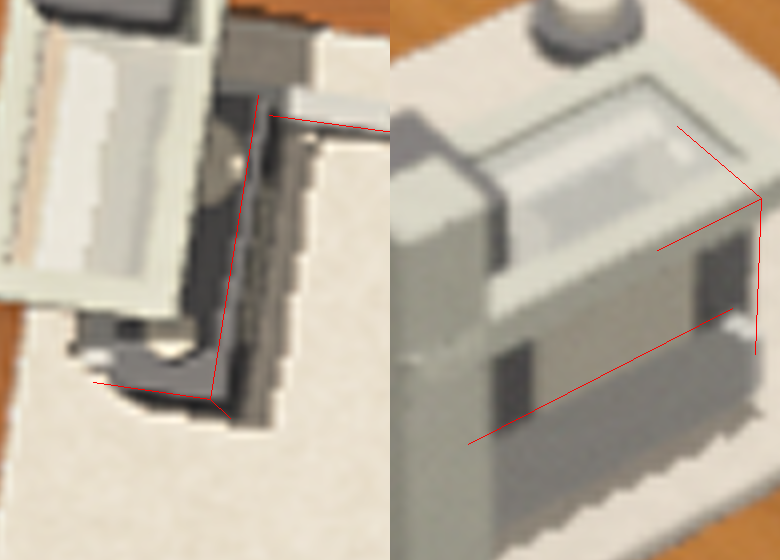

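```bash
python3 - <<'E'
from h import *
c=np.load('c8.npy',allow_pickle=True).item(); s=np.load('s8.npy',allow_pickle=True).item()
def smp(c,pts):
    uv=np.array([proj(c,W(*p)) for p in pts],np.float32); g=cv2.cvtColor(c['frame'],cv2.COLOR_RGB2GRAY)
    return cv2.remap(g,uv[:,:1],uv[:,1:],1).ravel()
ys=list(range(-16,22,2)); print('y ',ys)
for x in(-35,-25,-15,-5,5,20,35,50,60): print(x,smp(c,[(x,y,77) for y in ys]))
xs=list(range(-60,-22,2)); print('x',xs)
for y in(12,16,20,45): print(y,smp(c,[(x,y,77) for x in xs]))
zs=list(range(15,80,3));print('scene left face x edge',xs)
for z in(45,50,55,60): print(z,smp(s,[(x,50,z) for x in xs]))
xs=list(range(56,90,2)); print('far',xs)
for y in(9,11,13): print(y,smp(c,[(x,y,77) for x in xs]))
E
```

```text
y  [-16, -14, -12, -10, -8, -6, -4, -2, 0, 2, 4, 6, 8, 10, 12, 14, 16, 18, 20]
-35 [231 188 148 120 123 107  84  59  50  63 110 123 129 128 127 126 126 126
 126]
-25 [202 163 126 123 122 115  87  64  49  59  88 118 126 128 122 100  85  96
 151]
-15 [177 140 123 127 128 114  93  93  83  82 109 123 118  90  72  66  72 105
 117]
-5 [208 165 127 118 120 114 101  92  91  84  96 118 101  81  65  66  65  65
  64]
5 [182 142 118 120 123 114  94  95  88  83 108 108  93  69  66  66  67  66
  64]
20 [165 131 120 121 122 105  92  95  88  91 109 100  84  67  66  66  66  66
  63]
35 [217 173 135 119 121 108 100  97  97  98 105 119  98  85  89 108 120 124
 124]
50 [186 144 122 120 120 113  89  65  47  59  87 117  96 102 113 121 123 123
 122]
60 [ 89 110 113 105 102  97  87  69  54  58 104 101  83  64  63  64  67  72
  77]
x [-60, -58, -56, -54, -52, -50, -48, -46, -44, -42, -40, -38, -36, -34, -32, -30, -28, -26, -24]
12 [222 222 223 224 226 231 166 104  55  47  85 125 127 127 126 126 127 124
 120]
16 [224 224 225 227 228 227 213 137  76  43  95 122 127 125 125 126 127 100
  93]
20 [221 221 223 226
[... 182 characters left out ...]
, -54, -52, -50, -48, -46, -44, -42, -40, -38, -36, -34, -32, -30, -28, -26, -24]
45 [219 219 219 219 219 218 219 220 221 215 201 170 131  95  87  83  81  81
  82]
50 [216 217 217 218 218 218 217 217 218 213 201 156 119  89  87  85  85  83
  81]
55 [218 218 220 218 218 218 218 217 216 211 201 159 122  91  88  85  84  82
  81]
60 [220 219 218 217 217 218 219 219 217 213 205 162 123  93  85  83  83  84
  83]
far [56, 58, 60, 62, 64, 66, 68, 70, 72, 74, 76, 78, 80, 82, 84, 86, 88]
9 [ 81  74  74  78  81  85  86  95 109 116 122 125 125 125 124 123 121]
11 [ 73  65  63  64  63  63  72  92 110 116 121 125 125 123 122 121 119]
13 [ 75  66  63  65  64  65  69  94 110 115 120 123 123 123 123 123 120]
```

Edge profiles in the top view show the following:
- **x:** correct. The near edge is at −40 and the far edge at +70.
- **Yaw:** parallel to the fences.
- **y:** the right top edge is at about 4 mm instead of 8, so the cassette is about 4 mm short of the left fence. The stop I felt was probably the canopy, lightly touched at about 6 N.

I won't push there again. I'll grip the protruding near end high up, with the gripper body above the rim, and shift the cassette left.

```bash
python3 - <<'E'
from h import *
go(*W(-44,29,0)[:2],.165,YR)
c=np.load('c8.npy',allow_pickle=True).item(); g=cv2.cvtColor(c['frame'],cv2.COLOR_RGB2GRAY)
ys=range(8,30,2); print(list(ys))
for x in(0,20): print([int(g[int(round(v)),int(round(u))]) for u,v in[proj(c,W(x,y,131)) for y in ys]])
E
```

```text
t 25.07 pos [ 0.4789 -0.0177  0.1647] yaw -9.08 shift [ 0.0453 -0.2075 -0.0101] turn -0.0022 F [ 0.5  0.4 -0.1] gap -0.002
[8, 10, 12, 14, 16, 18, 20, 22, 24, 26, 28]
[66, 66, 64, 64, 136, 136, 220, 223, 223, 222, 218]
[64, 64, 67, 67, 67, 174, 219, 221, 221, 221, 216]
```

Request:
apply_moves(
  plan="0.005 -0.041 -0.002 0 0;0.01 -0.041 -0.002 0 0;0.01 -0.041 -0.002 0 0;0.01 -0.041 -0.002 0 0;0.008 -0.041 -0.002 0 0",
)

```text
time_s: 25.7
tool_pos: [0.5534, 0.1808, 0.1639]
eef_rot: [[0.987, -0.154, -0.049], [-0.155, -0.987, -0.032], [-0.043, 0.039, -0.998]]
contact_force: [0.7, -0.5, 0.1]
finger_gap: 1.001
```

Request:
apply_moves(
  plan="0 0 0 0 0",
)

```text
time_s: 25.82
tool_pos: [0.5535, 0.1839, 0.1633]
eef_rot: [[0.988, -0.147, -0.049], [-0.149, -0.988, -0.031], [-0.043, 0.038, -0.998]]
contact_force: [-0.8, -0.2, -0.1]
finger_gap: 1.002
```

```bash
python3 -c "
from h import *
go(*W(-44,28,0)[:2],.085,YR)"
```

```text
t 25.82 pos [0.5535 0.1839 0.1633] yaw -8.55 shift [0.0069 0.0011 0.0782] turn 0.0069 F [-0.8 -0.2 -0.1] gap 1.002
```

Request:
apply_moves(
  plan="0.007 0.001 0.028 0.006 0;0 0 0.028 0 0;0 0 0.02 0 0;0 0 0 0 0",
)

```text
time_s: 26.32
tool_pos: [0.5543, 0.1735, 0.0868]
eef_rot: [[0.986, -0.161, -0.052], [-0.163, -0.986, -0.032], [-0.046, 0.04, -0.998]]
contact_force: [0.4, -0.0, 0.7]
finger_gap: 1.0
```

```bash
python3 -c "
from h import *
go(*W(-44,28,0)[:2],.064,YR)"
```

```text
t 26.32 pos [0.5543 0.1735 0.0868] yaw -9.4 shift [ 0.002  -0.007   0.0224] turn -0.0079 F [ 0.4 -0.   0.7] gap 1.0
```

Request:
apply_moves(
  plan="0.001 -0.006 0.006 -0.004 0;0 0 0.006 0 0;0 0 0.004 0 0;0 0 0 0 0;0 0 0 0 0",
)

```text
time_s: 26.95
tool_pos: [0.5567, 0.1792, 0.0722]
eef_rot: [[0.986, -0.157, -0.049], [-0.159, -0.987, -0.031], [-0.043, 0.038, -0.998]]
contact_force: [0.2, 0.1, -0.1]
finger_gap: 0.999
```

```bash
python3 -c "
from h import *
go(*W(-44,28,0)[:2],.064,YR)"
```

```text
t 26.95 pos [0.5567 0.1792 0.0722] yaw -9.16 shift [-0.0001 -0.0003  0.0082] turn -0.0036 F [ 0.2  0.1 -0.1] gap 0.999
```

Request:
apply_moves(
  plan="0 0 0.003 -0.003 0;0 0 0.003 0 0;0 0 0 0 0",
)

```text
time_s: 27.32
tool_pos: [0.556, 0.1791, 0.0657]
eef_rot: [[0.987, -0.154, -0.049], [-0.156, -0.987, -0.031], [-0.044, 0.038, -0.998]]
contact_force: [0.1, -0.5, -0.0]
finger_gap: 1.0
```

Request:
apply_moves(
  plan="0 0 0.002 0 0;0 0 0 0 0.3;0 0 0 0 0.42;0 0 0 0 0.48;0 0 0 0 0.5",
)

```text
time_s: 27.95
tool_pos: [0.5561, 0.1783, 0.0642]
eef_rot: [[0.987, -0.155, -0.049], [-0.156, -0.987, -0.032], [-0.043, 0.039, -0.998]]
contact_force: [-0.4, -2.6, 1.4]
finger_gap: 0.501
```

Request:
apply_moves(
  plan="0 0 0 0 0.55;0 0 0 0 0.6;0 0 0 0 0.6",
)

```text
time_s: 28.32
tool_pos: [0.5562, 0.1783, 0.0646]
eef_rot: [[0.987, -0.155, -0.049], [-0.157, -0.987, -0.031], [-0.043, 0.039, -0.998]]
contact_force: [-2.1, -1.4, 5.6]
finger_gap: 0.464
```

```bash
python3 -c "
from h import *
go(*W(-44,31,0)[:2],.064,YR)"
```

```text
t 28.32 pos [0.5562 0.1783 0.0646] yaw -9.02 shift [-0.     -0.0041  0.0005] turn -0.0012 F [-2.1 -1.4  5.6] gap 0.464
```

Request:
apply_moves(
  plan="0 -0.001 0 0 0.6;0 -0.001 0 0 0.6;0 0 0 0 0.6",
)

```text
time_s: 28.7
tool_pos: [0.5562, 0.1786, 0.0647]
eef_rot: [[0.987, -0.156, -0.05], [-0.158, -0.987, -0.033], [-0.044, 0.041, -0.998]]
contact_force: [-3.0, -5.5, 7.4]
finger_gap: 0.467
```

Request:
apply_moves(
  plan="0 -0.001 0 0 0.6;0 0 0 0 0.6",
)

```text
time_s: 28.95
tool_pos: [0.5563, 0.179, 0.0647]
eef_rot: [[0.986, -0.157, -0.05], [-0.158, -0.987, -0.034], [-0.044, 0.041, -0.998]]
contact_force: [-2.8, -5.6, 8.0]
finger_gap: 0.467
```

Request:
apply_moves(
  plan="0 -0.001 0 0 0.6;0 0 0 0 0.6",
)

```text
time_s: 29.2
tool_pos: [0.5563, 0.1793, 0.0647]
eef_rot: [[0.986, -0.157, -0.05], [-0.159, -0.987, -0.035], [-0.044, 0.042, -0.998]]
contact_force: [-3.7, -7.4, 9.2]
finger_gap: 0.465
```

```bash
python3 -c "
from h import *
go(*W(-44,29,0)[:2],.064,YR); print(arm.read_state()['torque'])"
```

```text
t 29.2 pos [0.5563 0.1793 0.0647] yaw -9.16 shift [-0.     -0.0011  0.0006] turn -0.0036 F [-3.7 -7.4  9.2] gap 0.465
[-1.79671253  0.96558879 -0.18476515]
```

Request:
apply_moves(
  plan="0 0 -0.001 -0.003 0.6;0 0 0 0 0.6",
)

```text
time_s: 29.45
tool_pos: [0.5567, 0.1815, 0.0648]
eef_rot: [[0.987, -0.152, -0.049], [-0.154, -0.988, -0.033], [-0.044, 0.04, -0.998]]
contact_force: [-1.1, -5.2, 1.4]
finger_gap: 0.465
```

Request:
apply_moves(
  plan="0 -0.001 -0.0005 0 0.6;0 -0.001 0 0 0.6;0 0 0 0 0.6",
)

```text
time_s: 29.82
tool_pos: [0.5567, 0.1817, 0.0649]
eef_rot: [[0.987, -0.153, -0.05], [-0.155, -0.987, -0.035], [-0.044, 0.043, -0.998]]
contact_force: [-2.2, -8.5, -0.1]
finger_gap: 0.466
```

Request:
apply_moves(
  plan="0 -0.001 0 0 0.6;0 -0.001 0 0 0.6;0 0 0 0 0.6",
)

```text
time_s: 30.2
tool_pos: [0.5568, 0.1819, 0.065]
eef_rot: [[0.987, -0.154, -0.05], [-0.156, -0.987, -0.037], [-0.044, 0.045, -0.998]]
contact_force: [-1.7, -11.6, 1.4]
finger_gap: 0.467
```

```bash
cat >> h.py <<'E'
def edges():
    c=cam('top'); g=cv2.cvtColor(c['frame'],cv2.COLOR_RGB2GRAY)
    ys=list(range(-10,20,2)); print('y ',ys)
    for x in(-35,-25,-10,5,20,50,60):
        uv=np.array([proj(c,W(x,y,77)) for y in ys],np.float32); print(x,cv2.remap(g,uv[:,:1],uv[:,1:],1).ravel())
    xs=list(range(-52,-28,2)); print('x',xs)
    for y in(12,16,20): uv=np.array([proj(c,W(x,y,77)) for x in xs],np.float32); print(y,cv2.remap(g,uv[:,:1],uv[:,1:],1).ravel())
    return c
E
python3 -c "
from h import *
go(*W(-44,29,0)[:2],.064,YR); edges()"
```

```text
t 30.2 pos [0.5568 0.1819 0.065 ] yaw -8.99 shift [-0.      0.0016  0.001 ] turn -0.0006 F [ -1.7 -11.6   1.4] gap 0.467
y  [-10, -8, -6, -4, -2, 0, 2, 4, 6, 8, 10, 12, 14, 16, 18]
-35 [38 46 49 50 48 46 43 39 34 29 29 29 29 28 26]
-25 [47 49 52 61 64 61 56 52 50 48 41 36 31 29 28]
-10 [124 125 125 127 106  91  93 103  98  78  67  66  68  58  44]
5 [172 134 121 125 105  94  93 103  89  71  62  65  67  66  66]
20 [160 124 119 118 106  96  94 101  85  72  64  66  67  66  65]
50 [139 118 122 119 102  74  57  51  52  58  62  65  64  92 115]
60 [103 100 102 101  91  77  65  56  53  55  63  65  66  66  64]
x [-52, -50, -48, -46, -44, -42, -40, -38, -36, -34, -32, -30]
12 [76 38 29 27 28 28 29 29 27 31 37 41]
16 [77 42 26 27 29 29 28 28 28 28 27 26]
20 [68 39 25 26 28 29 27 27 28 27 27 27]
```

Pressing down was causing the friction. After relieving it, the cassette moved about 2 mm left and is now stiff at 11.6 N with almost no downward load, consistent with the left fence. Releasing and checking.

Request:
apply_moves(
  plan="0 0.003 0 0 0.6;0 0 0 0 0.45;0 0 0 0 0.3;0 0 0 0 0;0 0 0 0 0",
)

```text
time_s: 30.88
tool_pos: [0.5571, 0.1851, 0.0654]
eef_rot: [[0.987, -0.15, -0.049], [-0.152, -0.988, -0.03], [-0.043, 0.037, -0.998]]
contact_force: [-0.9, -1.4, -0.3]
finger_gap: 1.0
```

Request:
apply_moves(
  plan="0 0 -0.03 0 0;0 0 -0.04 0 0;0 0 -0.03 0 0;-0.01 0.04 0 0 0.5;-0.01 0.04 0 0 1",
)

```text
time_s: 31.5
tool_pos: [0.5301, 0.1111, 0.1696]
eef_rot: [[0.988, -0.149, -0.048], [-0.151, -0.988, -0.03], [-0.042, 0.037, -0.998]]
contact_force: [0.2, -1.3, 0.7]
finger_gap: 0.601
```

Request:
apply_moves(
  plan="-0.01 0.045 0 0 1;-0.01 0.045 0 0 1;0 0.04 0 0 1;0 0 0 0 1",
)

```text
time_s: 32.0
tool_pos: [0.49, -0.0173, 0.1756]
eef_rot: [[0.986, -0.157, -0.048], [-0.159, -0.987, -0.03], [-0.042, 0.038, -0.998]]
contact_force: [0.2, 0.7, 0.1]
finger_gap: -0.0
```

```bash
python3 - <<'E'
from h import *
go(*W(-90,-110,0)[:2],.08,YR)
c=edges(); np.save('c9.npy',c)
for y in(4,6,8): 
    q=proj(c,W(-35,y,12)); d=ray(c,*q,.077)[:2]-O; print('bottom y',y,'appears',(d@ey*1e3).round(1))
def crop(c):
    big=cv2.resize(c['frame'],None,fx=8,fy=8,interpolation=2)
    u,v=proj(c,W(10,10,60)); u=int(u*8);v=int(v*8); return big[v-240:v+260,u-170:u+180,::-1]
cv2.imwrite('pics/ab9.png',np.hstack([crop(np.load('c8.npy',allow_pickle=True).item()),crop(c)]))
E
```

```text
t 32.0 pos [ 0.49   -0.0173  0.1756] yaw -9.14 shift [-0.0073 -0.07    0.0935] turn -0.0033 F [0.2 0.7 0.1] gap -0.0
y  [-10, -8, -6, -4, -2, 0, 2, 4, 6, 8, 10, 12, 14, 16, 18]
-35 [163 126 121 122 116  90  66  48  52  81 120 128 128 126 126]
-25 [142 120 122 123 113  88  62  50  56 100 121 130 130 130 119]
-10 [150 126 122 125 106  92  95  91  95 110  96  80  66  65  65]
5 [118 119 122 125 103  96  96  93  83  72  67  66  66  67  66]
20 [155 123 120 115  94  92  94  98  82  72  66  66  66  66  66]
50 [139 118 123 117 100  72  56  57  68  70  67  70  96 111 121]
60 [103 101 103 102  92  75  59  49  56  63  66  65  65  65  65]
x [-52, -50, -48, -46, -44, -42, -40, -38, -36, -34, -32, -30]
12 [227 233 164 102  57  63  98 129 129 126 123 124]
16 [230 215 150  91  54  47 101 126 127 126 126 126]
20 [229 230 217 129  74  57 115 126 127 125 125 123]
bottom y 4 appears -3.8
bottom y 6 appears -1.9
bottom y 8 appears 0.0
```

View pics/ab9.png

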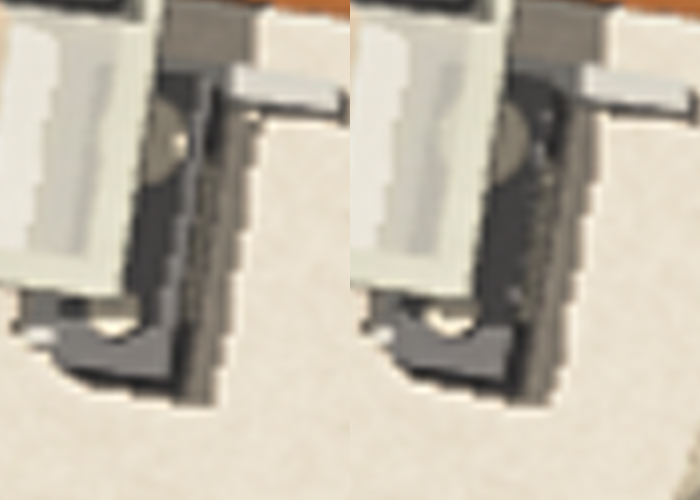

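The right edge is now at y≈8 mm along its length (it was about 4), and the near edge is still at x≈−40, so the cassette is flush and parallel at both fences. Now the key.

Request:
apply_moves(
  plan="-0.003 -0.035 0.01 -0.003 1;-0.004 -0.035 0.02 0 1;0 0 0.03 0 1;0 0 0.03 0 1;0 0 0 0 1",
)

```text
time_s: 32.67
tool_pos: [0.4882, 0.0546, 0.081]
eef_rot: [[0.988, -0.146, -0.053], [-0.148, -0.988, -0.032], [-0.048, 0.039, -0.998]]
contact_force: [-0.5, 0.6, -0.0]
finger_gap: -0.002
```

```bash
python3 -c "
from h import *
go(*W(-90,-110,0)[:2],.045,YR)"
```

```text
t 32.67 pos [0.4882 0.0546 0.081 ] yaw -8.52 shift [0.0035 0.0028 0.036 ] turn 0.0075 F [-0.5  0.6 -0. ] gap -0.002
```

Request:
apply_moves(
  plan="0.004 0.003 0.012 0 1;0 0 0.012 0 1;0 0 0.01 0 1;0 0 0 0 1",
)

```text
time_s: 33.17
tool_pos: [0.491, 0.0485, 0.048]
eef_rot: [[0.988, -0.149, -0.05], [-0.15, -0.988, -0.031], [-0.045, 0.038, -0.998]]
contact_force: [0.7, -0.5, 0.1]
finger_gap: -0.001
```

```bash
python3 -c "
from h import *
go(*W(-90,-110,0)[:2],.036,YR)"
```

```text
t 33.17 pos [0.491  0.0485 0.048 ] yaw -8.65 shift [-0.0013 -0.0018  0.0121] turn 0.0052 F [ 0.7 -0.5  0.1] gap -0.001
```

Request:
apply_moves(
  plan="-0.001 -0.002 0.004 0 1;0 0 0.004 0 1;0 0 0.003 0 1;0 0 0 0 1",
)

```text
time_s: 33.67
tool_pos: [0.4903, 0.0504, 0.0375]
eef_rot: [[0.988, -0.148, -0.049], [-0.15, -0.988, -0.031], [-0.044, 0.038, -0.998]]
contact_force: [0.4, 0.1, -0.7]
finger_gap: -0.0
```

Request:
apply_moves(
  plan="0 0 0.002 0 1;0 0 0.001 0 1;0 0 0 0 1",
)

```text
time_s: 34.05
tool_pos: [0.4903, 0.0503, 0.0347]
eef_rot: [[0.988, -0.148, -0.049], [-0.15, -0.988, -0.031], [-0.044, 0.038, -0.998]]
contact_force: [-0.1, 0.1, 1.3]
finger_gap: -0.001
```

Request:
apply_moves(
  plan="0 0 0.002 0 1;0 0 0.001 0 1;0 0 0 0 1",
)

```text
time_s: 34.42
tool_pos: [0.4903, 0.0503, 0.0318]
eef_rot: [[0.988, -0.148, -0.048], [-0.15, -0.988, -0.031], [-0.043, 0.038, -0.998]]
contact_force: [-0.6, 0.4, 3.4]
finger_gap: -0.002
```

Key contact at z≈0.036. Pressing on until it bottoms.

Request:
apply_moves(
  plan="0 0 0.002 0 1;0 0 0.001 0 1;0 0 0 0 1",
)

```text
time_s: 34.8
tool_pos: [0.4903, 0.0503, 0.0288]
eef_rot: [[0.988, -0.148, -0.048], [-0.15, -0.988, -0.031], [-0.043, 0.038, -0.998]]
contact_force: [0.2, 1.1, 5.3]
finger_gap: -0.001
```

Request:
apply_moves(
  plan="0 0 0.001 0 1;0 0 0.001 0 1;0 0 0 0 1;0 0 0 0 1",
)

```text
time_s: 35.3
tool_pos: [0.4904, 0.0503, 0.028]
eef_rot: [[0.988, -0.149, -0.048], [-0.15, -0.988, -0.029], [-0.043, 0.036, -0.998]]
contact_force: [-3.8, 2.1, 19.5]
finger_gap: 0.002
```

It bottomed at z=0.028, with force jumping from 5 to 19.5 N. Lifting off and doing a final check.

Request:
apply_moves(
  plan="0 0 -0.01 0 1;0 0 -0.03 0 1;0 0 -0.05 0 1;0 0.05 -0.02 0 1;0 0.05 0 0 1",
)

```text
time_s: 35.92
tool_pos: [0.4812, -0.046, 0.1416]
eef_rot: [[0.988, -0.146, -0.046], [-0.147, -0.989, -0.031], [-0.041, 0.038, -0.998]]
contact_force: [0.9, -0.1, 0.4]
finger_gap: 0.001
```

Request:
apply_moves(
  plan="0 0.02 0 0 1;0 0 0 0 1;0 0 0 0 1;0 0 0 0 1",
)

```text
time_s: 36.42
tool_pos: [0.4776, -0.0637, 0.1407]
eef_rot: [[0.988, -0.146, -0.049], [-0.148, -0.989, -0.031], [-0.044, 0.038, -0.998]]
contact_force: [-0.2, -0.2, -0.1]
finger_gap: 0.004
```

```bash
python3 - <<'E'
from h import *
go(*W(-90,-110,0)[:2],.08,YR)
c=edges(); o=np.load('c9.npy',allow_pickle=True).item()
t=np.load('top.npy',allow_pickle=True).item()
def blobs(c):
    g=cv2.cvtColor(c['frame'],cv2.COLOR_RGB2HSV); w=((g[...,1]<60)&(g[...,2]>150)).astype(np.uint8); n,l,S,ce=cv2.connectedComponentsWithStats(w,connectivity=4); return S,ce
for n,u,v in(('short cap',361.7,226.1),('bottle',426.3,230.9),('key',260.4,224.2),('glove label',125,243)):
    for k in(t,c):
        S,ce=blobs(k); i=np.argmin([np.hypot(*(q-[u,v])) if s[4]>15 else 1e9 for q,s in zip(ce,S)]); print(n,ce[i].round(1),S[i][4])
E
```

```text
t 36.42 pos [ 0.4776 -0.0637  0.1407] yaw -8.5 shift [-0.0025 -0.1166  0.0565] turn 0.0078 F [-0.2 -0.2 -0.1] gap 0.004
y  [-10, -8, -6, -4, -2, 0, 2, 4, 6, 8, 10, 12, 14, 16, 18]
-35 [161 125 120 121 115  90  66  47  51  79 118 126 127 125 125]
-25 [141 119 120 122 112  87  62  50  55  99 120 129 129 128 117]
-10 [148 126 122 125 105  91  94  89  94 110  94  79  66  66  65]
5 [117 118 122 123 102  95  96  93  82  71  66  66  66  66  65]
20 [153 123 119 114  94  91  93  97  82  72  66  66  66  66  66]
50 [138 117 121 116  99  71  55  55  67  68  66  70  95 110 120]
60 [102 100 101 100  91  75  59  49  55  62  66  66  65  64  64]
x [-52, -50, -48, -46, -44, -42, -40, -38, -36, -34, -32, -30]
12 [226 231 163 101  56  63  98 129 128 125 123 124]
16 [229 214 148  90  54  46 100 125 126 125 125 125]
20 [228 229 216 128  73  56 115 124 126 125 124 122]
short cap [361.7 226.1] 108
short cap [361.7 226.1] 108
bottle [426.3 230.9] 226
bottle [426.3 230.8] 225
key [260.4 224.2] 53
key [259.8 223.7] 41
glove label [124.4 242.3] 855
glove label [124.4 242.3] 855
```

```bash
python3 -c "
from station import arm
print(arm.sign_off())"
```

```text
the job is handed in; nothing more can be done
None
```

I placed the long grey two-capped cassette upright on the plate, big cap first, and pushed it under the canopy against both fences. I then released it, pressed the scan key and handed the job in at about 36 s. No verdict was reported.

**Last checks, from the top camera and force readings:**
- **Seating:** the near edge is at x ≈ −40 mm and the right edge at y ≈ 8 mm along its length. Both are the seated values, to about 1 mm, and did not change after the key press.
- **Key:** it bottomed after about 8 mm of tool travel from first contact, nominal travel being 6 mm. Force rose from 5 to 19.5 N at the stop. I did not measure its spring-back directly, but it looked normal in the last image, with nothing touching it.
- **Other objects:** the short cassette, bottle and glove carton had not moved in the images.

**What did not go to plan:**
- **First side push:** it stopped about 4 mm short of the left fence. The gripper's knuckle probably touched the canopy, at no more than about 6 N in the readings (the limit is 8 N). I then gripped the exposed near end and shifted the cassette flush.
- **Tool tilt:** an early turn ran the last joint to its limit and left the tool tilted about 3° for the rest of the run, with no visible effect on the result.
- **Pictures:** I viewed 14, against a budget of 10 with one or two extra allowed.

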